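Find and tag the tired spring rest

ROBOT

A 7-joint arm with a two-finger parallel gripper is mounted at the origin on the work surface. World frame = base frame: x ahead of the robot, y to its left, z up, the work surface at z = 0. Lengths are in mm, angles in rad, forces in N, time in s.
With the tool pointing down it reaches from about 400 to 875 mm from the base axis. Payload 4.4 kg.
Tool frame: the origin (TCP) lies midway between the tips of the shut fingers; the grasp point (between the pads) lies 19 mm behind it; z points along the fingers, y is the line along which they close (so a half turn about z gives the same grasp; the last joint's range is limited). The gripper opens to 85 mm and grips with 20 to 120 N. Pads are 22 mm wide; open, the fingers measure 114 mm over their backs; the gripper's body (76 mm by 85 mm) begins 54 mm behind the grasp point. The pads swing forward as they close: fully open they stand 13 mm farther back than shut.
Start: joints at [-1.382, 0.628, 0.038, 1.517, -0.027, 0.996, -0.02], TCP at [163.809, 629.035, 231.313] pointing down, gripper open.
Joint ranges: [-3.06, 3.06], [-0.37, 2.12], [-1.25, 1.32], [0.18, 2.47], [-1.1, 4.24], [0.23, 1.98], [-2.94, 2.94]. Speed limits (rad/s): [2.57, 2.57, 3.14, 3.14, 3.14, 3.14, 3.14].

INTERFACE

Orientations are given as [roll, pitch, yaw] about the fixed x, y, z axes, in that order (R = Rz(yaw) Ry(pitch) Rx(roll)).
In Python, from cell import read_state, get_image, finish_job gives the robot as it stands.
- The arm moves only by the tool send_rows, never from a script. Its argument "series" is a list of rows, each an object of numbers: "ax", "ay", "az": the turn, a rotation vector about the tool's x, y, z in rad; "dx", "dy", "dz": the shift along the tool's x, y, z in cm; "hand": the closure, from 0 (fully open) to 1 (shut). In form: [{"ax": .., "ay": .., "az": .., "dx": .., "dy": .., "dz": .., "hand": ..}, ...]. A call has 1 to 10 rows; each row is the pose to reach, as a shift and turn from the pose commanded when the call began, along the tool's axes at that moment; what a row does not reach only later rows make up. A row lasts 1/10 s, in which the tool goes at most 50 mm and 8.59 degrees, less where a joint would pass 70% of its speed; a pose out of reach is approached as far as the arm can. A call with a gripper value outside its range is refused whole. The fingers move at their own pace and stop on an object; the grip force is fixed at half the most. Time passes only in rows, so rows that repeat a pose let the fingers close. It gives the time, the measured TCP pose, the force, the opening and the grip force at its end, in the units of the state.
- read_state(): the state, without advancing time (a new reading comes with each control period).
- get_image(name): name is "side" or "top"; returns a dict with "pixels" (384x512x3 uint8, red, green, blue), "mtx" (3x3 intrinsics, pixels), "R" (3x3) and "t" (3): a world point X has camera coordinates R X + t. Camera axes: x right, y down, z forward; pixel columns grow to the right and rows downward; lengths in mm; the calibration is good to about 2 mm. A picture is of the moment at which its call begins. There is no depth.
- finish_job(): hands the job in; it is judged then, once.
The state is a dict: "clock": time; "qpos": joint angles; "qd": joint speeds; "tau": joint torques, N m; "eef_pos": TCP position; "tool_rot": TCP orientation; "force": force on the tool from outside, world axes, zero at the start; "torque": the same for the moment, N m; "width": finger opening in mm; "gripper_force": force on a finger pad.
Only numpy, scipy, OpenCV 4.12 (cv2) and the standard library are available. Lean on these libraries where they do the work, as an engineer would, in place of code of your own. Each camera call takes 0.05 s, during which the arm holds its last target. There are 200 camera calls.

TASK

Three carving rests stand on the board and the spring of one has gone soft. Press each round pad gently down and let it up again, working from the robot's left to its right, to find the softest; then push that rest's tag fully down, leaving the other two tags up. Pick nothing up: the rests stay where they stand, and the pot, jar and brush are left alone.

Things in the scene. Friction and masses are not known exactly. Their poses are not given: they have to be found in the camera images.
- board: Fixed wooden board, 260 x 430 x 12 mm thick, lying on the bench. Origin at the centre of its underside; x points away from the robot, y along its length towards the robot's left, z up. The three rests stand on it in a row about 130 mm apart along y (left, middle, right).
- rest_a: One of three identical-looking spring rests, 0.9 kg, standing loose on the board; which of the three places it has changes (the letter tells nothing of the place). Dark steel foot 160 x 90 x 14 mm. Origin on the underside; x points away from the robot (within about 0.4 rad), y to its left, z up. On the foot stand a round pad on a coil spring (centre 30 mm along +x) and, nearer the robot, an aluminium push tag in a grey block (centre 50 mm along -x).
- pad_a_top (a point): Centre of the top face of the round cork-faced pad of rest_a; pad 70 mm in diameter, 14 mm thick, top 90 mm above the bench when not pressed. It sinks straight down against its spring and comes back up when let go. The springs of the three rests have clearly different stiffness, between about 0.2 and 1 N/mm, the softest less than half as stiff as either of the others; a push of about 5 N on each is plenty to tell.
- pad_a (a joint): How far the pad of rest_a is pressed down, m: 0 up, 0.022 at its stop.
- tag_a_top (a point): Centre of the top face of the push tag of rest_a: a small upright aluminium T, top 16 mm (x) by 30 mm (y), 86 mm above the bench when up; it stands 80 mm nearer the robot than the pad's centre, with 37 mm free between its top and the pad's edge. It slides straight down 20 mm when pushed with about 3 N and stays where it is left.
- tag_a (a joint): How far the tag of rest_a is pushed down, m: 0 up, 0.020 fully down.
- rest_b: One of three identical-looking spring rests, 0.9 kg, standing loose on the board; which of the three places it has changes (the letter tells nothing of the place). Dark steel foot 160 x 90 x 14 mm. Origin on the underside; x points away from the robot (within about 0.4 rad), y to its left, z up. On the foot stand a round pad on a coil spring (centre 30 mm along +x) and, nearer the robot, an aluminium push tag in a grey block (centre 50 mm along -x).
- pad_b_top (a point): Centre of the top face of the round cork-faced pad of rest_b; pad 70 mm in diameter, 14 mm thick, top 90 mm above the bench when not pressed. It sinks straight down against its spring and comes back up when let go. The springs of the three rests have clearly different stiffness, between about 0.2 and 1 N/mm, the softest less than half as stiff as either of the others; a push of about 5 N on each is plenty to tell.
- pad_b (a joint): How far the pad of rest_b is pressed down, m: 0 up, 0.022 at its stop.
- tag_b_top (a point): Centre of the top face of the push tag of rest_b: a small upright aluminium T, top 16 mm (x) by 30 mm (y), 86 mm above the bench when up; it stands 80 mm nearer the robot than the pad's centre, with 37 mm free between its top and the pad's edge. It slides straight down 20 mm when pushed with about 3 N and stays where it is left.
- tag_b (a joint): How far the tag of rest_b is pushed down, m: 0 up, 0.020 fully down.
- rest_c: One of three identical-looking spring rests, 0.9 kg, standing loose on the board; which of the three places it has changes (the letter tells nothing of the place). Dark steel foot 160 x 90 x 14 mm. Origin on the underside; x points away from the robot (within about 0.4 rad), y to its left, z up. On the foot stand a round pad on a coil spring (centre 30 mm along +x) and, nearer the robot, an aluminium push tag in a grey block (centre 50 mm along -x).
- pad_c_top (a point): Centre of the top face of the round cork-faced pad of rest_c; pad 70 mm in diameter, 14 mm thick, top 90 mm above the bench when not pressed. It sinks straight down against its spring and comes back up when let go. The springs of the three rests have clearly different stiffness, between about 0.2 and 1 N/mm, the softest less than half as stiff as either of the others; a push of about 5 N on each is plenty to tell.
- pad_c (a joint): How far the pad of rest_c is pressed down, m: 0 up, 0.022 at its stop.
- tag_c_top (a point): Centre of the top face of the push tag of rest_c: a small upright aluminium T, top 16 mm (x) by 30 mm (y), 86 mm above the bench when up; it stands 80 mm nearer the robot than the pad's centre, with 37 mm free between its top and the pad's edge. It slides straight down 20 mm when pushed with about 3 N and stays where it is left.
- tag_c (a joint): How far the tag of rest_c is pushed down, m: 0 up, 0.020 fully down.
- pot: Bystander: small ringed clay pot, about 80 mm in diameter, 62 mm tall, beside the board on the robot's left. Origin at the centre of its underside.
- jar: Bystander: lidded jar, 64 mm in diameter, 90 mm tall, beside the board on the robot's right. Origin at the centre of its underside.
- brush: Bystander: brush 170 mm long lying on the bench beyond the board. Origin at its underside.

How it is judged (in metres and radians):
On the way, in this order (a step that is already met when the one before it is completed fails the run):
1. the left pad is pressed down at least 3 mm (((y of rest_a in the frame of board above 0.065 m and value of joint pad_a above 0.003 m) or (y of rest_b in the frame of board above 0.065 m and value of joint pad_b above 0.003 m) or (y of rest_c in the frame of board above 0.065 m and value of joint pad_c above 0.003 m))), for 0.1 s.
2. the middle pad is pressed down at least 3 mm (((y of rest_a in the frame of board between -0.065 and 0.065 m and value of joint pad_a above 0.003 m) or (y of rest_b in the frame of board between -0.065 and 0.065 m and value of joint pad_b above 0.003 m) or (y of rest_c in the frame of board between -0.065 and 0.065 m and value of joint pad_c above 0.003 m))), for 0.1 s.
3. the right pad is pressed down at least 3 mm (((y of rest_a in the frame of board below -0.065 m and value of joint pad_a above 0.003 m) or (y of rest_b in the frame of board below -0.065 m and value of joint pad_b above 0.003 m) or (y of rest_c in the frame of board below -0.065 m and value of joint pad_c above 0.003 m))), for 0.1 s.
4. the softest rest's tag is pushed fully down (value of joint tag_b above 0.016 m), for 0.2 s.
At the end, for the whole second after the job is handed in: The softest rest's tag is down at least 16 of its 20 mm, the other two tags are within 4 mm of fully up, all pads are back up (within 3 mm), and the rests, pot, jar and brush are within 15 mm of where they began (value of joint tag_b above 0.016 m and value of joint each of tag_a, tag_c below 0.004 m and value of joint each of pad_a, pad_b, pad_c below 0.003 m and distance of each of rest_a, rest_b, rest_c, pot, jar, brush from where it was at the start of the episode below 0.015 m); the robot touches nothing.
It fails at once if a wrong tag is pushed down more than 6 mm (value of joint any of tag_a, tag_c above 0.006 m).
It fails at once if a rest is lifted, tipped or shoved more than 15 mm (not (distance of rest_a from where it was at the start of the episode below 0.015 m) or not (distance of rest_b from where it was at the start of the episode below 0.015 m) or not (distance of rest_c from where it was at the start of the episode below 0.015 m) or angle between any of rest_a, rest_b, rest_c's own z axis and vertical above 0.15 rad).
It fails at once if the pot, jar or brush is lifted or moved more than 15 mm (not (distance of pot from where it was at the start of the episode below 0.015 m) or not (distance of jar from where it was at the start of the episode below 0.015 m) or not (distance of brush from where it was at the start of the episode below 0.015 m)).
It fails at once if a rest is pressed harder than 40 N (not gently) (contact force between any of the arm, the fingers and rest_a above 40 N or contact force between any of the arm, the fingers and rest_b above 40 N or contact force between any of the arm, the fingers and rest_c above 40 N).
It also fails if it takes over 51 s, if anything falls off the work surface, if the arm or the gripper's body presses on something with over 40 N, if the wrist force passes 120 N, or if a joint passes its speed limit or range.

## Working session

There is one attempt and no reset: what is moved stays moved. The work goes in short steps, Python scripts to look and compute and a tool call to move; the robot and the scene stay as the last step left them, time stands still between calls to the robot, and variables do not carry over. Pictures are saved under pics/ and viewed, at most 10 in all, crops included, and the job is handed in when it is done.

Besides the shell and the picture viewer there is one more tool, called after "Request:" as name(argument=value, ...) on one line, values as JSON. send_rows: Moves the arm, as the interface text tells. Its arguments: {"type":"object","properties":{"series":{"type":"array","items":{"type":"object","properties":{"ax":{"type":"number"},"ay":{"type":"number"},"az":{"type":"number"},"dx":{"type":"number"},"dy":{"type":"number"},"dz":{"type":"number"},"hand":{"type":"number"}}}}},"required":["series"]}

```bash
mkdir -p pics
python3 - <<'E'
from cell import *
import cv2,pickle
for n in ["top","side"]:
    d=get_image(n); pickle.dump(d,open(n+".pkl","wb")); cv2.imwrite(f"pics/{n}0.png",cv2.resize(d["pixels"][:,:,::-1],(800,600),interpolation=cv2.INTER_CUBIC))
s=read_state(); print({k:s[k] for k in["clock","eef_pos","tool_rot","force","width"]})
E
```

```text
{'clock': 0.1, 'eef_pos': array([163.66398814, 628.47167048, 230.48802056]), 'tool_rot': array([-3.13987123e+00,  2.88643354e-05,  2.88678725e+00]), 'force': array([-0.28734404,  0.12346749, -0.33349816]), 'width': 85.26549400127256}
```

View pics/top0.png

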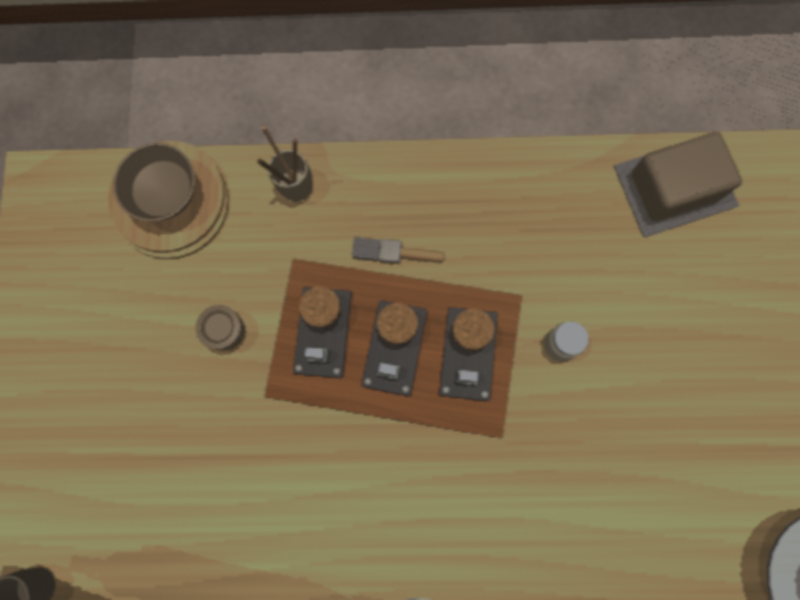

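View pics/side0.png

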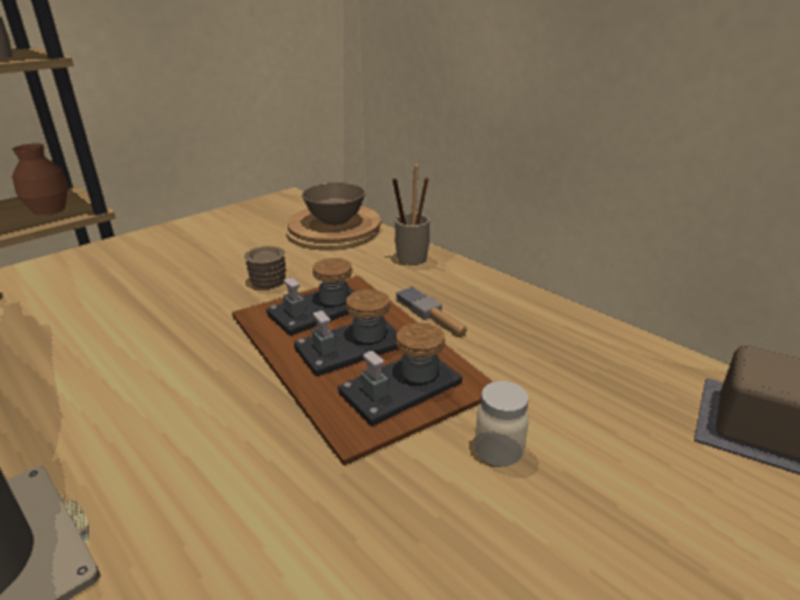

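The top view shows three pads at about (320,307), (398,324), (473,329) and tags at (316,354), (389,371), (468,377), in the 800x600 scaling. I'll enlarge it.

Run:
```python
import cv2,pickle
d=pickle.load(open("top.pkl","rb"))
cv2.imwrite("pics/topc.png",cv2.resize(d["pixels"][175:265,180:330,::-1],(750,450),interpolation=cv2.INTER_CUBIC))
d=pickle.load(open("side.pkl","rb"))
cv2.imwrite("pics/sidec.png",cv2.resize(d["pixels"][160:275,150:310,::-1],(800,575),interpolation=cv2.INTER_CUBIC))
```

```text
(no output)
```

View pics/topc.png

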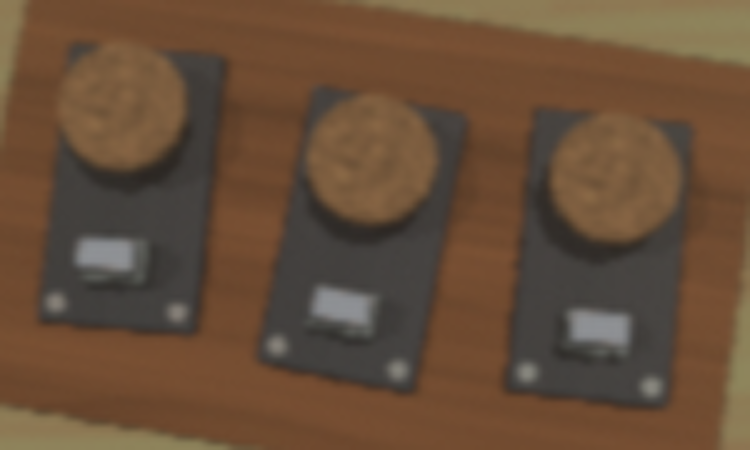

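View pics/sidec.png

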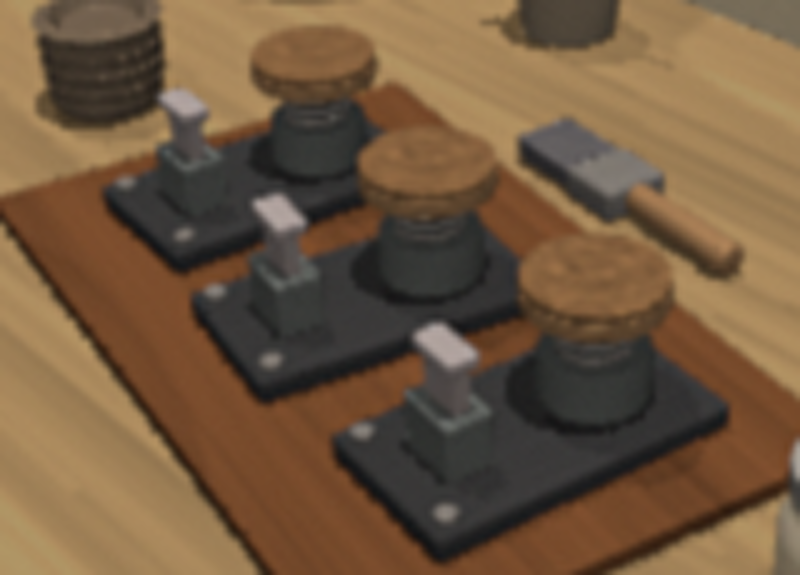

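Pad tops in the top crop are (122,106), (371,160), (615,178) and tags (105,253), (343,305), (600,328). In the side crop the pads are (314,52), (427,160), (596,272) and the tags (184,102), (278,212), (446,345).

```bash
cat > h.py <<'E'
import numpy as np
from cell import *
from scipy.spatial.transform import Rotation as Ro
def to(p):
    "shift in cm along tool axes to world point p, from measured pose"
    s=read_state(); return np.round(Ro.from_euler('xyz',s["tool_rot"]).as_matrix().T@(np.array(p)-s["eef_pos"])/10,2)
E
python3 - <<'E'
import pickle,cv2
from h import *
T=pickle.load(open("top.pkl","rb"));S=pickle.load(open("side.pkl","rb"))
f=lambda L,o:(np.array(L,float)+.5)/5-.5+o
t=f([(122,106),(371,160),(615,178),(105,253),(343,305),(600,328)],[180,175])
s=f([(314,52),(427,160),(596,272),(184,102),(278,212),(446,345)],[150,160])
P=[np.array(d["mtx"])@np.c_[d["R"],d["t"]] for d in(T,S)]
X=cv2.triangulatePoints(P[0],P[1],t.T,s.T);print((X[:3]/X[3]).T.round(1))
R,tt,K=map(np.array,(T["R"],T["t"],T["mtx"]))
c=-R.T@tt
W=[]
for uv,z in zip(t,[90]*3+[86]*3):
    d=R.T@np.linalg.inv(K)@np.r_[uv,1]; W.append(c+d*(z-c[2])/d[2])
W=np.array(W);print(W.round(1));v=W[:3]-W[3:];print(np.linalg.norm(v,axis=1),np.arctan2(v[:,1],v[:,0]))
for w in W: print(to([w[0],w[1],115]))
E
```

```text
[[ 606.9  158.6   91.3]
 [ 574.8   25.4   91.1]
 [ 562.4 -103.6   92.4]
 [ 528.4  168.    85.7]
 [ 497.7   41.9   86.6]
 [ 484.   -93.2   86.3]]
[[ 608.4  158.    90. ]
 [ 576.2   24.6   90. ]
 [ 563.8 -104.6   90. ]
 [ 529.8  167.1   86. ]
 [ 499.7   40.7   86. ]
 [ 485.1  -94.1   86. ]]
[79.25358963 78.25228909 79.49548546] [-0.11534535 -0.20802587 -0.13344529]
[-54.89 -34.3   11.61]
[-55.14 -48.02  11.63]
[-57.2  -60.84  11.66]
[-47.06 -35.4   11.61]
[-47.34 -48.39  11.63]
[-49.32 -61.8   11.66]
```

Request:
send_rows(series=[{"dx":-5,"dy":-3,"dz":0,"hand":1},{"dx":-9,"dy":-6,"dz":0,"hand":1},{"dx":-13,"dy":-8,"dz":0,"hand":1},{"dx":-17,"dy":-11,"dz":0,"hand":1},{"dx":-21,"dy":-13,"dz":0,"hand":1},{"dx":-25,"dy":-16,"dz":0,"hand":1},{"dx":-29,"dy":-18,"dz":0,"hand":1},{"dx":-33,"dy":-21,"dz":0,"hand":1},{"dx":-37,"dy":-23,"dz":0,"hand":1},{"dx":-40,"dy":-25,"dz":0,"hand":1}])

```text
invalid input at $.series[0]: expected keys ax, ay, az, dx, dy, dz, hand
```

Request:
send_rows(series=[{"dx":-4,"dy":-2.5,"dz":0,"hand":1},{"dx":-8,"dy":-5,"dz":0,"hand":1},{"dx":-12,"dy":-7.5,"dz":2,"hand":1},{"dx":-14,"dy":-8.8,"dz":5,"hand":1},{"dx":-14.9,"dy":-9.3,"dz":8,"hand":1},{"dx":-14.9,"dy":-9.3,"dz":10,"hand":1},{"dx":-14.9,"dy":-9.3,"dz":11,"hand":1},{"dx":-14.9,"dy":-9.3,"dz":11,"hand":1}])

```text
invalid input at $.series[0]: expected keys ax, ay, az, dx, dy, dz, hand
```

Run:
```python
from h import *
s=read_state(); print({k:s[k] for k in["clock","eef_pos","tool_rot","force","width"]}); print(to([608,158,90]))
```

```text
{'clock': 0.1, 'eef_pos': array([163.66398814, 628.47167048, 230.48802056]), 'tool_rot': array([-3.13987123e+00,  2.88643354e-05,  2.88678725e+00]), 'force': array([-0.28734404,  0.12346749, -0.33349816]), 'width': 85.26549400127256}
[-54.86 -34.3   14.11]
```

Request:
send_rows(series=[{"ax":0,"ay":0,"az":0,"dx":-5,"dy":-3,"dz":0,"hand":1},{"ax":0,"ay":0,"az":0,"dx":-9,"dy":-6,"dz":0,"hand":1},{"ax":0,"ay":0,"az":0,"dx":-13,"dy":-8,"dz":0,"hand":1},{"ax":0,"ay":0,"az":0,"dx":-17,"dy":-11,"dz":0,"hand":1},{"ax":0,"ay":0,"az":0,"dx":-21,"dy":-13,"dz":0,"hand":1},{"ax":0,"ay":0,"az":0,"dx":-25,"dy":-16,"dz":0,"hand":1},{"ax":0,"ay":0,"az":0,"dx":-29,"dy":-18,"dz":0,"hand":1},{"ax":0,"ay":0,"az":0,"dx":-33,"dy":-21,"dz":0,"hand":1},{"ax":0,"ay":0,"az":0,"dx":-37,"dy":-23,"dz":0,"hand":1},{"ax":0,"ay":0,"az":0,"dx":-40,"dy":-25,"dz":0,"hand":1}])

```text
clock: 1.1
eef_pos: [489.9, 283.7, 231.1]
tool_rot: [-3.141, 0.001, 2.884]
force: [0.1, 0.5, 0.5]
width: -0.1
gripper_force: 0.0
```

Request:
send_rows(series=[{"ax":0,"ay":0,"az":0,"dx":-4,"dy":-2.5,"dz":0,"hand":1},{"ax":0,"ay":0,"az":0,"dx":-8,"dy":-5,"dz":0,"hand":1},{"ax":0,"ay":0,"az":0,"dx":-12,"dy":-7.5,"dz":2,"hand":1},{"ax":0,"ay":0,"az":0,"dx":-14,"dy":-8.8,"dz":5,"hand":1},{"ax":0,"ay":0,"az":0,"dx":-14.9,"dy":-9.3,"dz":8,"hand":1},{"ax":0,"ay":0,"az":0,"dx":-14.9,"dy":-9.3,"dz":10,"hand":1},{"ax":0,"ay":0,"az":0,"dx":-14.9,"dy":-9.3,"dz":11,"hand":1},{"ax":0,"ay":0,"az":0,"dx":-14.9,"dy":-9.3,"dz":11,"hand":1},{"ax":0,"ay":0,"az":0,"dx":-14.9,"dy":-9.3,"dz":11,"hand":1}])

```text
clock: 2.0
eef_pos: [608.9, 159.4, 122.0]
tool_rot: [3.141, 0.001, 2.888]
force: [-0.3, -0.1, 0.3]
width: 0.5
gripper_force: 0.0
```

Run:
```python
from h import *
s=read_state(); print({k:s[k] for k in["clock","eef_pos","tool_rot","force","width"]}); print(to([608,158,90]))
```

```text
{'clock': 2.0, 'eef_pos': array([608.94103626, 159.38992624, 122.0117481 ]), 'tool_rot': array([3.14086307e+00, 7.91043646e-04, 2.88755373e+00]), 'force': array([-0.29015316, -0.09341287,  0.34669157]), 'width': 0.49249457420554843}
[ 0.06 -0.16  3.2 ]
```

Request:
send_rows(series=[{"ax":0,"ay":0,"az":0,"dx":0,"dy":-0.1,"dz":1.5,"hand":1},{"ax":0,"ay":0,"az":0,"dx":0,"dy":-0.1,"dz":2.5,"hand":1},{"ax":0,"ay":0,"az":0,"dx":0,"dy":-0.1,"dz":3.0,"hand":1},{"ax":0,"ay":0,"az":0,"dx":0,"dy":-0.1,"dz":3.3,"hand":1},{"ax":0,"ay":0,"az":0,"dx":0,"dy":-0.1,"dz":3.5,"hand":1},{"ax":0,"ay":0,"az":0,"dx":0,"dy":-0.1,"dz":3.7,"hand":1},{"ax":0,"ay":0,"az":0,"dx":0,"dy":-0.1,"dz":3.8,"hand":1},{"ax":0,"ay":0,"az":0,"dx":0,"dy":-0.1,"dz":3.8,"hand":1},{"ax":0,"ay":0,"az":0,"dx":0,"dy":-0.1,"dz":3.8,"hand":1},{"ax":0,"ay":0,"az":0,"dx":0,"dy":-0.1,"dz":3.8,"hand":1}])

```text
clock: 3.0
eef_pos: [608.2, 158.0, 84.0]
tool_rot: [3.141, -0.0, 2.887]
force: [-1.7, 0.4, 5.9]
width: -0.2
gripper_force: 2.9
```

Request:
send_rows(series=[{"ax":0,"ay":0,"az":0,"dx":0,"dy":0,"dz":-1.0,"hand":1},{"ax":0,"ay":0,"az":0,"dx":0,"dy":0,"dz":-3.6,"hand":1},{"ax":0,"ay":0,"az":0,"dx":0,"dy":-2,"dz":-3.6,"hand":1},{"ax":0,"ay":0,"az":0,"dx":-0.1,"dy":-5.5,"dz":-3.6,"hand":1},{"ax":0,"ay":0,"az":0,"dx":-0.2,"dy":-9,"dz":-3.6,"hand":1},{"ax":0,"ay":0,"az":0,"dx":-0.3,"dy":-12,"dz":-3.6,"hand":1},{"ax":0,"ay":0,"az":0,"dx":-0.3,"dy":-13.7,"dz":-3.6,"hand":1},{"ax":0,"ay":0,"az":0,"dx":-0.3,"dy":-13.7,"dz":-3.6,"hand":1},{"ax":0,"ay":0,"az":0,"dx":-0.3,"dy":-13.7,"dz":-3.6,"hand":1},{"ax":0,"ay":0,"az":0,"dx":-0.3,"dy":-13.7,"dz":-3.6,"hand":1}])

```text
clock: 4.0
eef_pos: [577.3, 26.8, 119.3]
tool_rot: [3.14, 0.0, 2.889]
force: [1.0, 0.5, -0.6]
width: 0.1
gripper_force: 0.0
```

Request:
send_rows(series=[{"ax":0,"ay":0,"az":0,"dx":0,"dy":0,"dz":1.3,"hand":1},{"ax":0,"ay":0,"az":0,"dx":0,"dy":0,"dz":2.3,"hand":1},{"ax":0,"ay":0,"az":0,"dx":0,"dy":0,"dz":2.8,"hand":1},{"ax":0,"ay":0,"az":0,"dx":0,"dy":0,"dz":3.1,"hand":1},{"ax":0,"ay":0,"az":0,"dx":0,"dy":0,"dz":3.3,"hand":1},{"ax":0,"ay":0,"az":0,"dx":0,"dy":0,"dz":3.5,"hand":1},{"ax":0,"ay":0,"az":0,"dx":0,"dy":0,"dz":3.6,"hand":1},{"ax":0,"ay":0,"az":0,"dx":0,"dy":0,"dz":3.6,"hand":1},{"ax":0,"ay":0,"az":0,"dx":0,"dy":0,"dz":3.6,"hand":1},{"ax":0,"ay":0,"az":0,"dx":0,"dy":0,"dz":3.6,"hand":1}])

```text
clock: 5.0
eef_pos: [576.7, 24.5, 83.5]
tool_rot: [3.141, 0.0, 2.887]
force: [-2.6, 2.1, 4.8]
width: 0.3
gripper_force: 2.0
```

Request:
send_rows(series=[{"ax":0,"ay":0,"az":0,"dx":0,"dy":0,"dz":-1.0,"hand":1},{"ax":0,"ay":0,"az":0,"dx":0,"dy":0,"dz":-3.6,"hand":1},{"ax":0,"ay":0,"az":0,"dx":-0.2,"dy":-2,"dz":-3.6,"hand":1},{"ax":0,"ay":0,"az":0,"dx":-0.8,"dy":-5.5,"dz":-3.6,"hand":1},{"ax":0,"ay":0,"az":0,"dx":-1.4,"dy":-9,"dz":-3.6,"hand":1},{"ax":0,"ay":0,"az":0,"dx":-1.9,"dy":-12,"dz":-3.6,"hand":1},{"ax":0,"ay":0,"az":0,"dx":-2,"dy":-12.8,"dz":-3.6,"hand":1},{"ax":0,"ay":0,"az":0,"dx":-2,"dy":-12.8,"dz":-3.6,"hand":1},{"ax":0,"ay":0,"az":0,"dx":-2,"dy":-12.8,"dz":-3.6,"hand":1},{"ax":0,"ay":0,"az":0,"dx":-2,"dy":-12.8,"dz":-3.6,"hand":1}])

```text
clock: 6.0
eef_pos: [564.4, -102.4, 119.4]
tool_rot: [3.14, 0.0, 2.889]
force: [0.6, 0.1, -1.1]
width: -0.2
gripper_force: 0.0
```

Request:
send_rows(series=[{"ax":0,"ay":0,"az":0,"dx":0,"dy":0,"dz":1.3,"hand":1},{"ax":0,"ay":0,"az":0,"dx":0,"dy":0,"dz":2.3,"hand":1},{"ax":0,"ay":0,"az":0,"dx":0,"dy":0,"dz":2.8,"hand":1},{"ax":0,"ay":0,"az":0,"dx":0,"dy":0,"dz":3.1,"hand":1},{"ax":0,"ay":0,"az":0,"dx":0,"dy":0,"dz":3.3,"hand":1},{"ax":0,"ay":0,"az":0,"dx":0,"dy":0,"dz":3.5,"hand":1},{"ax":0,"ay":0,"az":0,"dx":0,"dy":0,"dz":3.6,"hand":1},{"ax":0,"ay":0,"az":0,"dx":0,"dy":0,"dz":3.6,"hand":1},{"ax":0,"ay":0,"az":0,"dx":0,"dy":0,"dz":3.6,"hand":1},{"ax":0,"ay":0,"az":0,"dx":0,"dy":0,"dz":3.6,"hand":1}])

```text
clock: 7.0
eef_pos: [563.9, -104.5, 83.5]
tool_rot: [3.142, 0.0, 2.887]
force: [-1.5, 1.8, 1.9]
width: 0.1
gripper_force: 1.0
```

Run:
```python
from h import *
for i in range(3):
    s=read_state(); print(s["clock"],s["eef_pos"],s["force"])
print(to([485.1,-94.1,86]))
```

```text
7.0 [ 563.90831452 -104.49579817   83.50902609] [-1.50205457  1.75881078  1.93905337]
7.0 [ 563.90831452 -104.49579817   83.50902609] [-1.50205457  1.75881078  1.93905337]
7.0 [ 563.90831452 -104.49579817   83.50902609] [-1.50205457  1.75881078  1.93905337]
[ 7.89 -0.98 -0.25]
```

Request:
send_rows(series=[{"ax":0,"ay":0,"az":0,"dx":0,"dy":0,"dz":0.2,"hand":1},{"ax":0,"ay":0,"az":0,"dx":0,"dy":0,"dz":0.4,"hand":1},{"ax":0,"ay":0,"az":0,"dx":0,"dy":0,"dz":0.6,"hand":1},{"ax":0,"ay":0,"az":0,"dx":0,"dy":0,"dz":0.6,"hand":1},{"ax":0,"ay":0,"az":0,"dx":0,"dy":0,"dz":0.6,"hand":1}])

```text
clock: 7.5
eef_pos: [564.0, -104.6, 77.3]
tool_rot: [3.142, 0.0, 2.887]
force: [-0.5, 0.2, 3.9]
width: 0.2
gripper_force: 1.7
```

The right pad gives about 0.31 N/mm, against about 1.0 (left) and 0.75 (middle), so the right rest is the softest. Next is its tag.

Request:
send_rows(series=[{"ax":0,"ay":0,"az":0,"dx":0,"dy":0,"dz":-1.5,"hand":1},{"ax":0,"ay":0,"az":0,"dx":0,"dy":0,"dz":-4.3,"hand":1},{"ax":0,"ay":0,"az":0,"dx":1,"dy":0,"dz":-4.3,"hand":1},{"ax":0,"ay":0,"az":0,"dx":4,"dy":-0.5,"dz":-4.3,"hand":1},{"ax":0,"ay":0,"az":0,"dx":7,"dy":-1,"dz":-4.3,"hand":1},{"ax":0,"ay":0,"az":0,"dx":7.9,"dy":-1,"dz":-4.3,"hand":1},{"ax":0,"ay":0,"az":0,"dx":7.9,"dy":-1,"dz":-4.3,"hand":1},{"ax":0,"ay":0,"az":0,"dx":7.9,"dy":-1,"dz":-4.3,"hand":1},{"ax":0,"ay":0,"az":0,"dx":7.9,"dy":-1,"dz":-4.3,"hand":1}])

```text
clock: 8.4
eef_pos: [486.5, -94.4, 120.3]
tool_rot: [3.141, 0.002, 2.887]
force: [0.7, 0.3, -0.6]
width: 0.2
gripper_force: 0.0
```

Request:
send_rows(series=[{"ax":0,"ay":0,"az":0,"dx":0,"dy":0,"dz":1.5,"hand":1},{"ax":0,"ay":0,"az":0,"dx":0,"dy":0,"dz":2.7,"hand":1},{"ax":0,"ay":0,"az":0,"dx":0,"dy":0,"dz":3.2,"hand":1},{"ax":0,"ay":0,"az":0,"dx":0,"dy":0,"dz":3.5,"hand":1},{"ax":0,"ay":0,"az":0,"dx":0,"dy":0,"dz":3.8,"hand":1},{"ax":0,"ay":0,"az":0,"dx":0,"dy":0,"dz":4.1,"hand":1},{"ax":0,"ay":0,"az":0,"dx":0,"dy":0,"dz":4.4,"hand":1},{"ax":0,"ay":0,"az":0,"dx":0,"dy":0,"dz":4.4,"hand":1},{"ax":0,"ay":0,"az":0,"dx":0,"dy":0,"dz":4.4,"hand":1}])

```text
clock: 9.3
eef_pos: [485.3, -94.4, 76.3]
tool_rot: [3.142, 0.001, 2.887]
force: [-0.5, -0.1, -0.4]
width: 0.1
gripper_force: 0.0
```

Run:
```python
from h import *
import cv2
d=get_image("side")
cv2.imwrite("pics/s2.png",cv2.resize(d["pixels"][160:275,150:310,::-1],(800,575),interpolation=cv2.INTER_CUBIC))
print(read_state()["force"])
```

```text
[ 0.9292953  -0.01362132 -0.30939608]
```

View pics/s2.png

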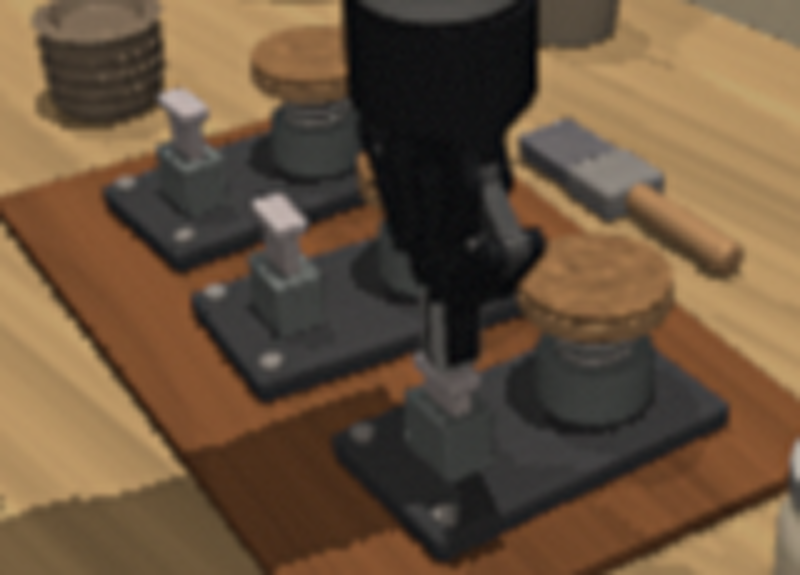

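The picture shows the closed fingertips centred on the right tag at (450,365), already partly down. Nothing else has moved, so I'll press on to the stop.

Request:
send_rows(series=[{"ax":0,"ay":0,"az":0,"dx":0,"dy":0,"dz":0.3,"hand":1},{"ax":0,"ay":0,"az":0,"dx":0,"dy":0,"dz":0.6,"hand":1},{"ax":0,"ay":0,"az":0,"dx":0,"dy":0,"dz":0.8,"hand":1},{"ax":0,"ay":0,"az":0,"dx":0,"dy":0,"dz":0.9,"hand":1},{"ax":0,"ay":0,"az":0,"dx":0,"dy":0,"dz":1.0,"hand":1},{"ax":0,"ay":0,"az":0,"dx":0,"dy":0,"dz":1.0,"hand":1},{"ax":0,"ay":0,"az":0,"dx":0,"dy":0,"dz":1.0,"hand":1},{"ax":0,"ay":0,"az":0,"dx":0,"dy":0,"dz":1.0,"hand":1},{"ax":0,"ay":0,"az":0,"dx":0,"dy":0,"dz":1.0,"hand":1}])

```text
clock: 10.25
eef_pos: [484.6, -94.2, 66.2]
tool_rot: [-3.142, -0.001, 2.887]
force: [1.4, -0.0, 1.3]
width: 0.3
gripper_force: 0.4
```

Request:
send_rows(series=[{"ax":0,"ay":0,"az":0,"dx":0,"dy":0,"dz":-1,"hand":1},{"ax":0,"ay":0,"az":0,"dx":0,"dy":0,"dz":-4,"hand":1},{"ax":0,"ay":0,"az":0,"dx":0,"dy":0,"dz":-8,"hand":1},{"ax":0,"ay":0,"az":0,"dx":0,"dy":0,"dz":-12,"hand":1},{"ax":0,"ay":0,"az":0,"dx":0,"dy":0,"dz":-16,"hand":1},{"ax":0,"ay":0,"az":0,"dx":0,"dy":0,"dz":-16,"hand":1},{"ax":0,"ay":0,"az":0,"dx":0,"dy":0,"dz":-16,"hand":1}])

```text
clock: 10.95
eef_pos: [484.8, -94.2, 227.4]
tool_rot: [3.141, 0.002, 2.887]
force: [-0.2, 0.7, 0.1]
width: -0.2
gripper_force: 0.0
```

Run:
```python
from h import *
import cv2
d=get_image("side")
cv2.imwrite("pics/s3.png",cv2.resize(d["pixels"][160:275,150:310,::-1],(800,575),interpolation=cv2.INTER_CUBIC))
```

```text
(no output)
```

View pics/s3.png

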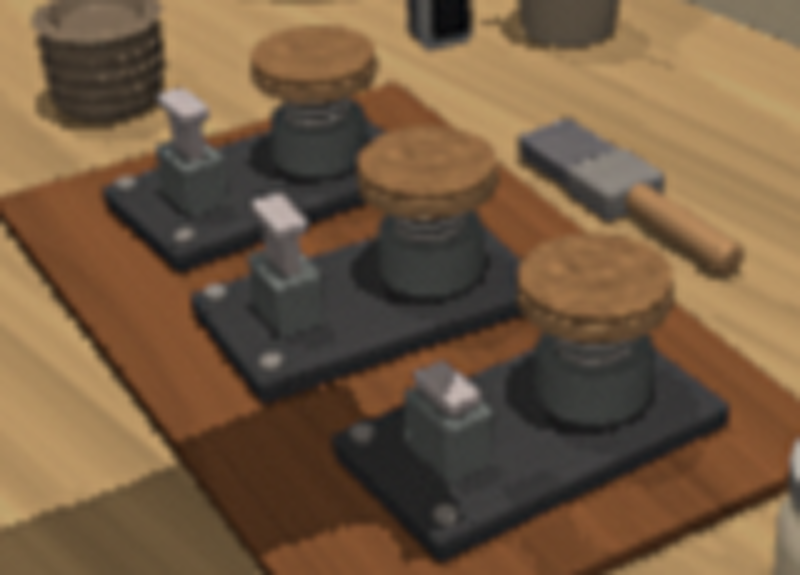

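The right tag at (447,390) is fully down on its block. The other two tags and all three pads are up, and nothing has shifted.

```bash
python3 -c "
from cell import *
print(finish_job())"
```

```text
the job is handed in; nothing more can be done
None
```

I pressed all three pads left to right, found the right rest softest (about 0.3 N/mm, against roughly 1.0 left and 0.75 middle), pushed its tag fully down, and handed the job in; the last picture shows the other two tags and all pads up and nothing moved, but no verdict came back.

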